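Fit the U-clamp on the microscope boom

TASK

Take the narrower of the two U-clamps out of its holder, set it astride the boom tube, find the two slots of the bracket plate with its legs, and press it fully home past the sprung catches until its crossbar rests on the tube. Work gently, without forcing it against the plate or the tube, and leave the wider U-clamp in its holder.

Things in the scene. Friction and masses are not known exactly. Their poses are not given: they have to be found in the camera images.
- ubolt_grip (a point): Centre of the black moulded grip (34 x 16 x 34 mm in its x, y, z) on top of the narrow steel U-clamp to be fitted, 0.13 to 0.21 kg. Square U of 8 mm round rod in this frame's x-z plane, legs down, same either way round. The crossbar's underside is 23 mm below this point. Grip its 16 mm thickness (y), fingertips no more than 20 mm below this point so that they clear the tube.
- ubolt_tips (a point): Point midway between the tips of the narrow U-clamp's two legs, 78 mm below the grip's centre. Leg centrelines at x = +-19 mm; legs 55 mm long under the crossbar, the last 4 mm tapering from 8 to 6 mm diameter.
- ubolt_holder: Fixed grey holder block, 74 x 40 x 40 mm (x, y, z), origin under its centre. The narrow U-clamp stands loosely upright in two holes in it, 32 mm deep, its tips 8 mm and its grip's centre 86 mm over the table.
- wide_grip (a point): The grip's centre of the wider U-clamp (legs at +-31 mm, otherwise alike), which stands in a grey holder of its own, 98 mm long, and is to be left there.
- seat (a point): Top of the fixed level boom tube (25 mm diameter, 320 mm long, along this frame's y; z up) at mid length, 75 mm over the table. End blocks at y = +-125 mm and a camera pod at the -y end rise at most 14 mm above this point. Clamp home: its crossbar lies on the tube, its grip's centre 23 mm above the tube's top. Over 60 N in all between clamp and stand is forcing it.
- slot_line (a point): Point under the tube's middle at the height of the bracket plate's upper face, 30 mm below the tube's top; y along the tube. The level plate (8 mm thick, 104 x 90 mm in x, y) has two slots, one each side of the tube at x = +-19 mm, 11 mm wide in x, 10 mm in y. It is clamped tight somewhere along the tube: the slots' y lies from -18 to +18 mm in this frame, not given, to be seen or felt for.
- catch_line (a point): Height of the sprung balls under the plate, 14 mm below its upper face. At each slot one ball stands 1.5 mm into the leg's way from outside and pinches it with some 10 to 14 N sideways. Pushing the clamp down past both takes some 4 to 12 N in all; friction then holds it at any depth, so it must be pushed all the way, until the crossbar meets the tube.
Mind the look-alikes: they are no part of the job. What is shaped like the part that bears ubolt_grip but purple is not meant.

How it is judged:
By the outcome, as a careful person would: the job done as asked, in the order asked, and still so for the second after the job is handed in, with the robot touching nothing.
It also fails if it takes over 58 s, if anything falls off the work surface, if the arm or the gripper's body presses on something with over 40 N, if the wrist force passes 120 N, or if a joint passes its speed limit or range.

ROBOT

A 6-joint arm with a two-finger parallel gripper is mounted at the origin on the work surface. World frame = base frame: x ahead of the robot, y to its left, z up, the work surface at z = 0. Lengths are in mm, angles in rad, forces in N, time in s.
With the tool pointing down it reaches from about 350 to 875 mm from the base axis. Payload 4.2 kg.
Tool frame: the origin (TCP) lies at the very end of the fingers, on their centre line; the grasp point (between the pads) lies arm.grip_point_offset behind it (arm.grip_point_offset is the distance from the TCP to the grasp point, in mm); z points along the fingers, y is the line along which they close (so a half turn about z gives the same grasp; the last joint's range is limited). The gripper opens to 85 mm and grips with 20 to 120 N. Pads are 22 mm wide; open, the fingers measure 114 mm over their backs; the gripper's body (76 mm by 85 mm) begins 54 mm behind the grasp point. The pads swing forward as they close: fully open they stand 13 mm farther back than shut.
Start: joints at [-0.989, 0.385, 0.008, 0, -1.194, -0.259], TCP at [198.28, -592.693, 231.312] pointing down, gripper open.
Joint ranges: [-3.14, 3.14], [-1.21, 2.06], [-1.07, 1.41], [-3.16, 2.05], [-2.99, -0.16], [-3.1, 3.1]. Speed limits (rad/s): [2.79, 2.79, 3.14, 3.14, 3.14, 3.14].

INTERFACE

Orientations are given as a unit quaternion [x, y, z, w].
In Python, from bench import arm, cams, ticket gives the robot as it stands.
- The arm moves only by the tool servo_tool, never from a script. Its argument "commands" is a list that holds one entry, the list of rows, each a list of 7 numbers: the closure in counts, from 0 (fully open) to 255 (shut), then the shift along the tool's x, y, z in m, then the turn, a rotation vector about the tool's x, y, z in degrees. In form: [[[grip, x, y, z, ax, ay, az], ...]]. A call has 1 to 10 rows; each row shifts and turns the commanded pose from where the row before left it, along the tool's axes as they then stand; what a row does not reach is not made up. A row lasts 1/12 s, in which the tool goes at most 41.7 mm and 7.16 degrees, less where a joint would pass 70% of its speed; a pose out of reach is approached as far as the arm can. A call with a gripper value outside its range is refused whole. The fingers move at their own pace and stop on an object; the grip force is fixed at half the most. Time passes only in rows, so rows that do not move let the fingers close. It gives the time, the measured TCP pose, the force, the opening and the grip force at its end, in the units of the state.
- arm.read_state(): the state, without advancing time (a new reading comes with each control period).
- cams.get_image(name): name is "scene" or "side" or "wrist"; returns a dict with "frame" (420x560x3 uint8, blue, green, red), "K" (3x3 intrinsics, pixels), "k1" (the pictures are not rectified: a ray, as slopes to the right and down, at radius r is drawn at 1 + k1 r^2 times it, then the intrinsics apply), "T" (4x4, takes a point from camera to world coordinates). Camera axes: x right, y up, looking along -z (the intrinsics and any distortion apply to the point x, -y, -z); pixel columns grow to the right and rows downward; lengths in mm; the calibration is good to about 2 mm. A picture is of the moment at which its call begins. There is no depth.
- ticket.job_done(): hands the job in; it is judged then, once.
The state is a dict: "clock": time; "joints": joint angles; "joint_vel": joint speeds; "joint_efforts": joint torques, N m; "position": TCP position; "ee_rot": TCP orientation; "contact_force": force on the tool from outside, world axes, zero at the start; "wrist_torque": the same for the moment, N m; "gripper_width": finger opening in mm; "grasp_force": force on a finger pad.
Only numpy, scipy, OpenCV 4.12 (cv2) and the standard library are available. Lean on these libraries where they do the work, as an engineer would, in place of code of your own. Each camera call takes 0.05 s, during which the arm holds its last target. There are 200 camera calls.

## Working session

There is one attempt and no reset: what is moved stays moved. The work goes in short steps, Python scripts to look and compute and a tool call to move; the robot and the scene stay as the last step left them, time stands still between calls to the robot, and variables do not carry over. Pictures are saved under pics/ and viewed, at most 10 in all, crops included, and the job is handed in when it is done.

Besides the shell and the picture viewer there is one more tool, called in YAML: its name, and indented under it one key for each argument. servo_tool: Moves the arm, as the interface text tells. Its arguments: {"type":"object","properties":{"commands":{"type":"array","items":{"type":"array","items":{"type":"array","items":{"type":"number"}}}}},"required":["commands"]}

```bash
mkdir -p pics; ls; cat > h.py <<'E'
import numpy as np,cv2,pickle
def snap():
    from bench import arm,cams
    d={n:cams.get_image(n) for n in("scene","side","wrist")}
    pickle.dump(d,open('d.pkl','wb'));return d
def load(): return pickle.load(open('d.pkl','rb'))
def ray(c,u,v):
    K=np.array(c['K'],float);p=cv2.undistortPoints(np.array([[[u,v]]],float),K,np.array([c['k1'],0,0,0,0.]))[0,0]
    T=np.array(c['T']);return T[:3,3],T[:3,:3]@np.array([p[0],-p[1],-1])
def onz(c,u,v,z):
    o,d=ray(c,u,v);return o+d*(z-o[2])/d[2]
def tri(obs):
    A=np.zeros((3,3));b=np.zeros(3)
    for c,u,v in obs:
        o,d=ray(c,u,v);d=d/np.linalg.norm(d);P=np.eye(3)-np.outer(d,d);A+=P;b+=P@o
    x=np.linalg.solve(A,b)
    e=[np.linalg.norm(np.cross(x-ray(c,u,v)[0],ray(c,u,v)[1]/np.linalg.norm(ray(c,u,v)[1]))) for c,u,v in obs]
    return x,e
def proj(c,X):
    T=np.array(c['T']);p=T[:3,:3].T@(np.array(X,float)-T[:3,3]);x=p[0]/-p[2];y=-p[1]/-p[2];s=1+c['k1']*(x*x+y*y);K=np.array(c['K']);return K[0,0]*x*s+K[0,2],K[1,1]*y*s+K[1,2]
E
python3 - <<'E'
from h import *
from bench import arm
d=snap();s=arm.read_state();print(s,arm.grip_point_offset)
for n in d: print(n,d[n]['K'],d[n]['k1'],np.round(d[n]['T'],3).tolist())
im=[cv2.resize(d[n]['frame'],(400,300)) for n in d]
cv2.imwrite('pics/a.png',np.vstack([np.hstack(im[:2]),np.hstack([im[2],im[2]*0])]))
E
```

```text
pics
{'clock': 0.15, 'joints': array([-9.89371244e-01,  3.85412432e-01,  6.94466863e-03, -3.86128160e-04,
       -1.19402604e+00, -2.58617753e-01]), 'joint_vel': array([ 0.00054368, -0.0015627 ,  0.0030567 ,  0.00352561, -0.00192661,
       -0.00067149]), 'joint_efforts': array([-3.60174499e-04, -3.92679763e+01,  1.88582790e+01,  4.18857694e+00,
       -3.42413623e-03, -9.01140368e-06]), 'position': array([ 198.15893807, -592.28258993,  230.45012582]), 'ee_rot': array([-1.60633466e-01,  9.87013747e-01,  8.48148912e-04, -1.82236337e-04]), 'contact_force': array([ 0.92806329, -1.09325327, -0.43794068]), 'wrist_torque': array([ 0.02888297,  0.05078606, -0.03624327]), 'grasp_force': 0.0, 'gripper_width': 85.12174280842022} 18.700000000000003
scene [[383.86945057   0.         276.34428707]
 [  0.         383.86945057 202.97812912]
 [  0.           0.           1.        ]] -0.06767165268461858 [[0.751, -0.579, 0.318, 740.002], [0.66, 0.653, -0.37, -259.77], [0.007, 0.488, 0.873, 757.998], [0.0, 0.0, 0.0, 1.0]]
side [[495.65516268   0.         283.19885821]
 [  0.         495.65516268 211.45630025]
 [  0.           0.           1.        ]] -0.012657176528318386 [[0.912, 0.2, -0.359, 193.296], [-0.41, 0.495, -0.766, -560.95], [0.025, 0.846, 0.533, 502.056], [0.0, 0.0, 0.0, 1.0]]
wrist [[322.05626753   0.         281.16329557]
 [  0.         322.05626753 210.7169604 ]
 [  0.           0.           1.        ]] -0.055118054818531735 [[-0.317, -0.9, -0.299, 121.061], [0.948, -0.301, -0.102, -618.002], [0.002, -0.316, 0.949, 372.553], [0.0, 0.0, 0.0, 1.0]]
```

View pics/a.png

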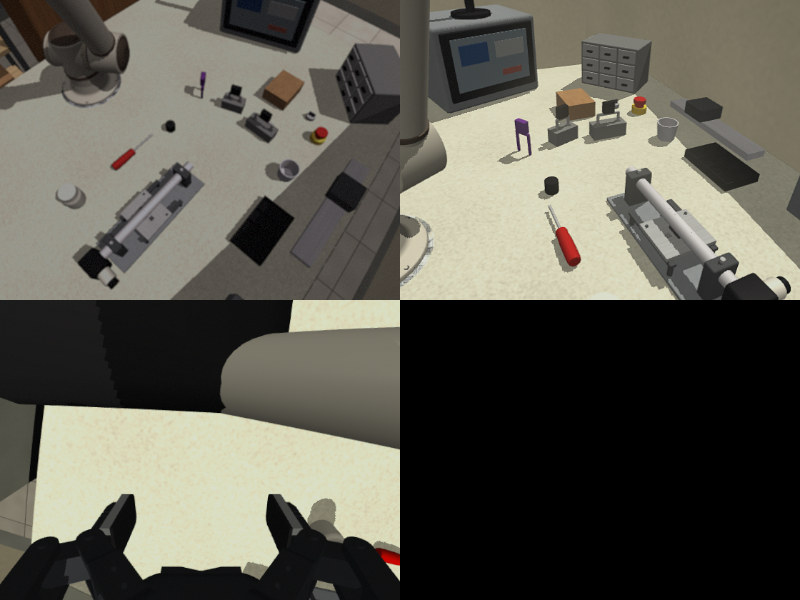

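The overview shows three U-shapes: a purple one (scene 283,112), which is the decoy, and two black-gripped ones in grey holders at scene about (328,136) and (367,171). I'll enlarge those.

```bash
python3 - <<'E'
from h import *
d=load()
def crop(n,x,y,w,h,s):
    return cv2.resize(d[n]['frame'][y:y+h,x:x+w],None,fx=s,fy=s,interpolation=cv2.INTER_CUBIC)
a=crop('scene',290,105,130,100,6);b=crop('side',190,115,133,100,6)
cv2.imwrite('pics/b1.png',crop('scene',290,105,130,100,6))
cv2.imwrite('pics/b2.png',crop('side',190,115,133,100,6))
cv2.imwrite('pics/c1.png',crop('scene',100,210,200,150,4))
cv2.imwrite('pics/c2.png',crop('side',280,220,260,195,3))
E
```

```text
(no output)
```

View pics/b1.png

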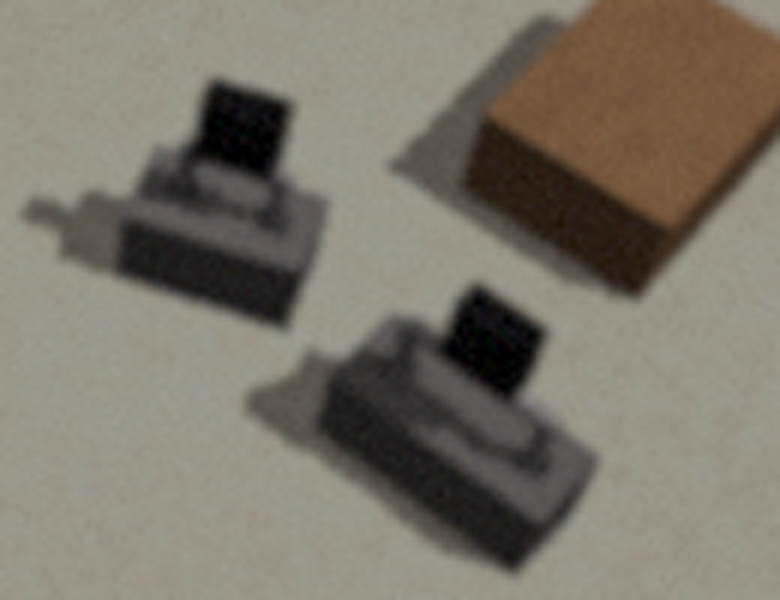

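View pics/b2.png

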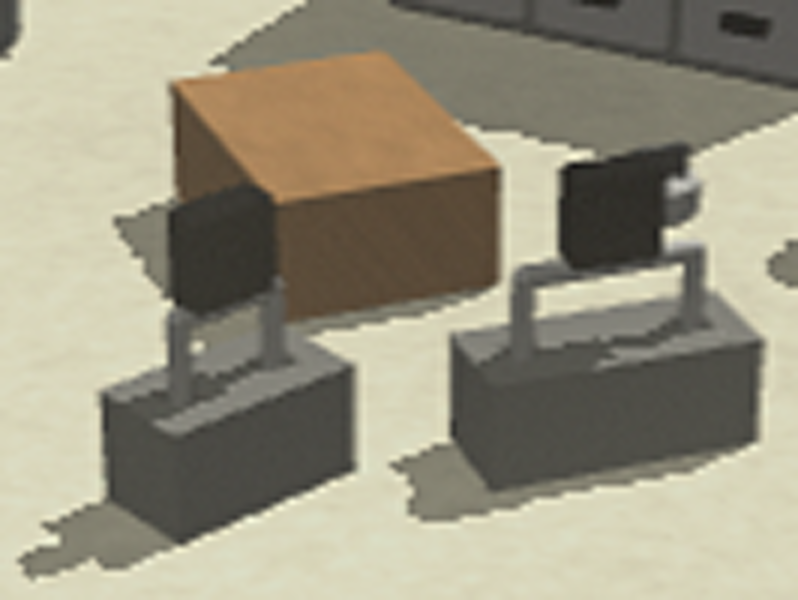

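View pics/c1.png

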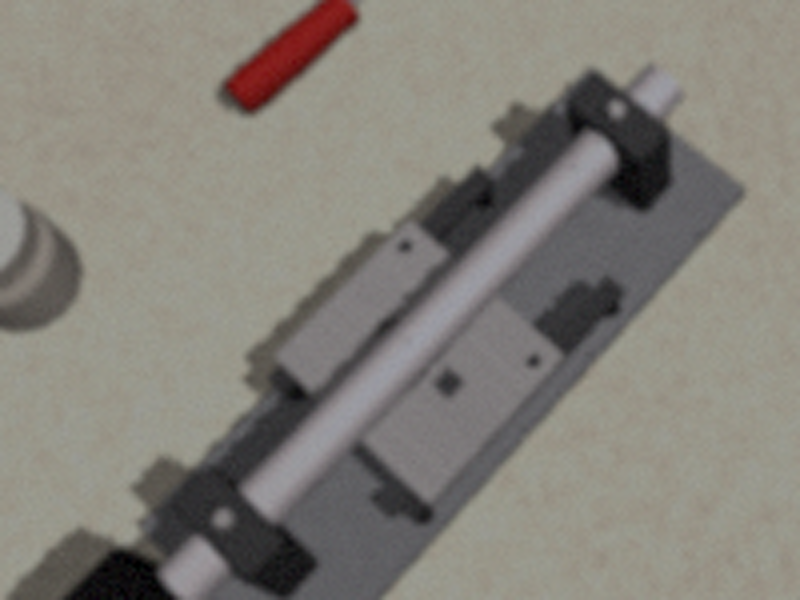

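View pics/c2.png

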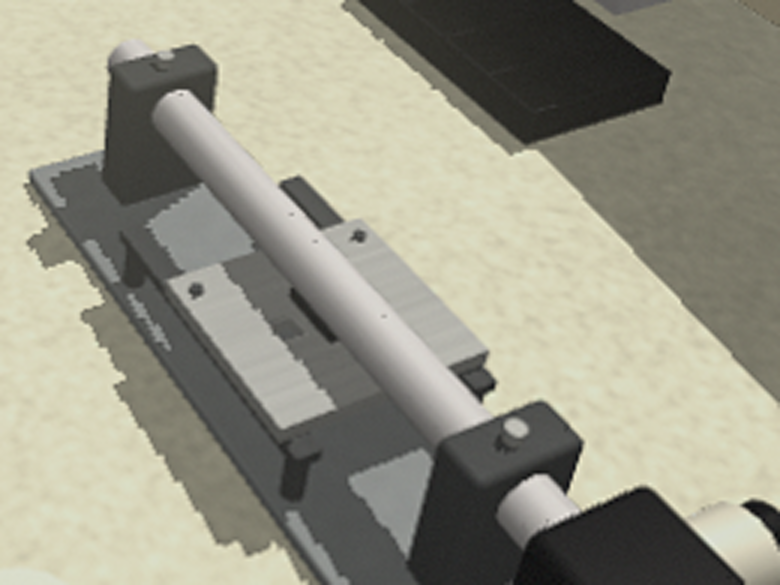

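A (scene 331,126; side 227,157) has the short holder and close-set legs, so it is the narrow clamp. B (scene 372,162; side 293,150) has the long holder and wide legs, so it stays. The purple one is excluded by colour. The stand's pins and one slot on each side of the tube are visible.

```bash
python3 - <<'E'
from h import *
d=load();S=d['scene'];D=d['side']
s1=lambda x,y:(S,290+x/6,105+y/6); s2=lambda x,y:(D,190+x/6,115+y/6)
t1=lambda x,y:(S,100+x/4,210+y/4); t2=lambda x,y:(D,280+x/3,220+y/3)
np.set_printoptions(precision=1,suppress=True)
for p in[(163,148),(328,203),(293,275),(122,226)]:print('hold sc',onz(*s1(*p),40))
for p in[(102,392),(180,434),(355,367)]:print('hold sd',onz(*s2(*p),40))
g,e=tri([s1(245,125),s2(222,250)]);print('grip',g,e)
for p in[(212,80),(292,100)]:print('grip top sc',onz(*s1(*p),103))
for p in[(170,205),(275,190),(262,183)]:print('grip top sd',onz(*s2(*p),103))
a,e1=tri([t1(223,518),t2(515,430)]);b,e2=tri([t1(617,108),t2(165,60)])
print('pins',a,b,e1,e2,np.linalg.norm(b-a));m=(a+b)/2
y=(b-a)[:2];y/=np.linalg.norm(y);x=np.array([y[1],-y[0]]);print('mid',m,'ydir',np.degrees(np.arctan2(y[1],y[0])))
for n,o in[('slot sc',t1(448,382)),('slot sd',t2(288,328)),('pl sc',t1(562,352)),('pl sc',t1(430,500)),('pl sc',t1(412,222)),('pl sc',t1(277,358)),('pl sd',t2(168,277)),('pl sd',t2(283,430)),('pl sd',t2(358,221)),('pl sd',t2(487,352))]:
    q=onz(*o,45);print(n,q,(q[:2]-m[:2])@x,(q[:2]-m[:2])@y)
# tube axis
for n,o in[('tube sc',t1(598,152)),('tube sc',t1(260,503)),('tube sc',t1(450,303)),('tube sd',t2(182,108)),('tube sd',t2(468,436))]:
    q=onz(*o,62.5);print(n,q,(q[:2]-m[:2])@x,(q[:2]-m[:2])@y)
E
```

```text
hold sc [418.5 262.   40. ]
hold sc [484.7 283.8  40. ]
hold sc [495.6 245.9  40. ]
hold sc [431.  220.2  40. ]
hold sd [414.5 261.4  40. ]
hold sd [429.1 226.1  40. ]
hold sd [496.  247.4  40. ]
grip [455.3 258.6  84.9] [np.float64(0.500092871038713), np.float64(0.5000928710388367)]
grip top sc [440.1 254.3 103. ]
grip top sc [468.3 266.6 103. ]
grip top sd [439.2 258.4 103. ]
grip top sd [473.4 257.  103. ]
grip top sd [471.4 263.5 103. ]
pins [ 516.9 -308.7   85.1] [512.7 -58.7  84.3] [np.float64(0.11038337633598731), np.float64(0.11038337633597473)] [np.float64(0.636071722248692), np.float64(0.6360717222485921)] 250.0451649628814
mid [ 514.8 -183.7   84.7] ydir 90.9525648434937
slot sc [ 535.  -200.8   45. ] 19.912642581666677 -17.4546085132605
slot sd [ 495.6 -202.8   45. ] -19.55339451793153 -18.77373981168776
pl sc [ 564.8 -155.3   45. ] 50.50273046628565 27.57349848574329
pl sc [ 567.3 -243.7   45. ] 51.44612619983299 -60.87601043982545
pl sc [ 465.4 -157.6   45. ] -48.914284871252896 26.896092236797042
pl sc [ 466.9 -246.7   45. ] -48.954895421200966 -62.184702564574685
pl sd [ 463.7 -156.3   45. ] -50.59241430617501 28.239244835223445
pl sd [ 463.5 -248.3   45. ] -52.37154701744991 -63.700801969654066
pl sd [ 563.  -158.3   45. ] 48.56656229843769 24.61716475843063
pl sd [ 564.8 -246.9   45. ] 48.985043263852404 -64.04770148751295
tube sc [513.9 -75.   62.5] 0.9261650428024804 108.74059315943771
tube sc [ 516.7 -295.2   62.5] 0.06451471854742477 -111.51309479649795
tube sc [ 514.2 -175.8   62.5] -0.4212056142396712 7.895528466387415
tube sd [517.5 -71.8  62.5] 4.523523711634929 111.82436189902371
tube sd [ 516.  -290.2   62.5] -0.605606900193836 -106.47971329706623
```

servo_tool:
  commands:
    - [[0, -0.033, 0.02, 0, 0, 0, 0], [0, -0.033, 0.02, 0, 0, 0, 0], [0, -0.033, 0.02, 0, 0, 0, 0], [0, -0.033, 0.02, 0, 0, 0, 0], [0, -0.033, 0.02, 0, 0, 0, 0], [0, -0.033, 0.02, 0, 0, 0, 0], [0, -0.033, 0.02, 0, 0, 0, 0], [0, -0.033, 0.02, 0, 0, 0, 0], [0, -0.033, 0.02, 0, 0, 0, 0], [0, -0.033, 0.02, 0, 0, 0, 0]]

```text
clock: 0.98
position: [448.5, -296.6, 231.3]
ee_rot: [-0.161, 0.987, 0.0, -0.0]
contact_force: [-0.1, -1.2, -0.3]
gripper_width: 85.7
grasp_force: 0.0
```

```bash
python3 - <<'E'
from h import *
from bench import arm
d=load();S=d['scene'];D=d['side'];np.set_printoptions(precision=3,suppress=True)
s1=lambda x,y:(S,290+x/6,105+y/6); s2=lambda x,y:(D,190+x/6,115+y/6)
print(tri([s1(490,115),s2(275,203)]),tri([s1(672,228),s2(500,165)]),tri([s1(490,345),s2(610,210)]))
for p in[(400,318),(598,465),(520,548),(330,390)]:print(onz(*s1(*p),40))
from scipy.spatial.transform import Rotation as R
s=arm.read_state();r=R.from_quat(s['ee_rot']);print(s['position'],s['clock'],r.inv().apply(np.array([456.3,253.5,190])-s['position']),r.as_matrix())
E
```

```text
(array([508.997, 359.679,  47.231]), [np.float64(0.728554134544138), np.float64(0.7285541345441915)]) (array([595.728, 358.702,  48.503]), [np.float64(0.4366386339814913), np.float64(0.4366386339816434)]) (array([582.139, 236.567,  85.961]), [np.float64(0.8009863565372534), np.float64(0.800986356537327)])
[538.728 256.909  40.   ]
[633.009 251.462  40.   ]
[631.168 202.159  40.   ]
[538.301 211.842  40.   ]
[ 448.521 -296.55   231.255] 0.9833 [-181.935  519.142   41.348] [[-0.948 -0.317 -0.   ]
 [-0.317  0.948  0.   ]
 [ 0.     0.    -1.   ]]
```

servo_tool:
  commands:
    - [[0, -0.012, 0.035, 0.002, 0, 0, 0], [0, -0.012, 0.035, 0.002, 0, 0, 0], [0, -0.012, 0.035, 0.002, 0, 0, 0], [0, -0.012, 0.035, 0.002, 0, 0, 0], [0, -0.012, 0.035, 0.002, 0, 0, 0], [0, -0.012, 0.035, 0.002, 0, 0, 0], [0, -0.012, 0.035, 0.002, 0, 0, 0], [0, -0.012, 0.035, 0.002, 0, 0, 0], [0, -0.012, 0.035, 0.002, 0, 0, 0], [0, -0.012, 0.035, 0.002, 0, 0, 0]]

```text
clock: 1.82
position: [450.0, 73.4, 211.3]
ee_rot: [-0.161, 0.987, 0.0, 0.0]
contact_force: [0.1, 0.3, -0.7]
gripper_width: 85.5
grasp_force: 0.0
```

servo_tool:
  commands:
    - [[0, -0.012, 0.035, 0.002, 0, 0, 0], [0, -0.012, 0.035, 0.002, 0, 0, 0], [0, -0.012, 0.035, 0.002, 0, 0, 0], [0, -0.012, 0.035, 0.002, 0, 0, 0], [0, -0.012, 0.029, 0.002, 0, 0, 0], [0, 0, 0, 0, 0, 0, 0]]

```text
clock: 2.32
position: [454.3, 255.7, 200.5]
ee_rot: [-0.163, 0.987, 0.0, 0.0]
contact_force: [0.8, -0.5, 0.3]
gripper_width: 85.4
grasp_force: 0.0
```

```bash
python3 - <<'E'
from h import *
from bench import arm
d=snap();print(arm.read_state()['position'])
w=d['wrist'];print([proj(w,(456.3,253.5,z)) for z in(40,103)])
cv2.imwrite('pics/d.png',cv2.resize(w['frame'],None,fx=1.42,fy=1.42,interpolation=cv2.INTER_CUBIC))
E
```

```text
[453.39303725 250.89104569 200.7762813 ]
[(np.float64(281.6725925686949), np.float64(195.034717314588)), (np.float64(281.7267342813317), np.float64(216.46108067686328))]
```

View pics/d.png

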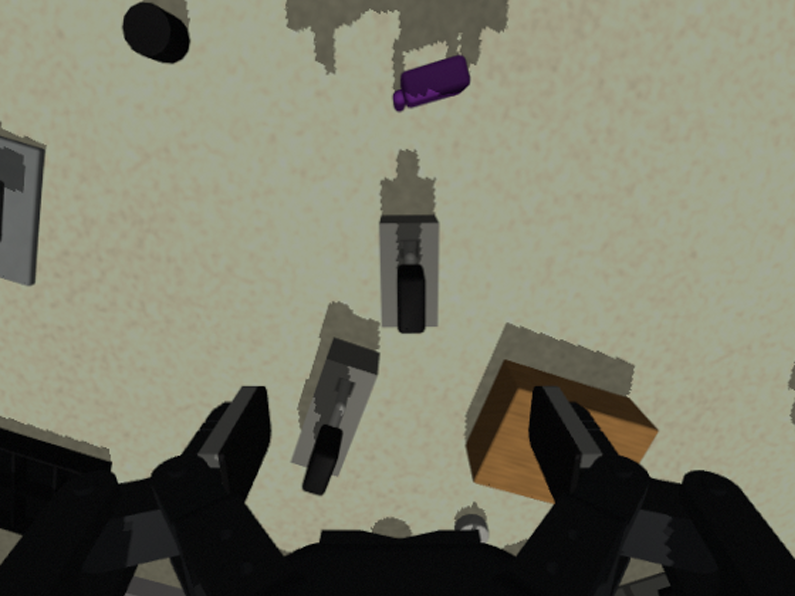

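The wrist view shows the narrow clamp's grip top at about (412,301) and its holder at x 380–438, aligned with the tool. The wide clamp is at (322,460) and the purple decoy at (435,80). I'll re-measure now that the arm has settled.

```bash
python3 - <<'E'
from h import *
from bench import arm
np.set_printoptions(precision=2,suppress=True)
o=load()['wrist']; d=snap();w=d['wrist'];p=arm.read_state();print(p['position'],p['ee_rot'])
print(np.array(o['T'])[:3,3],np.array(w['T'])[:3,3], cv2.absdiff(o['frame'],w['frame']).mean())
g=cv2.cvtColor(w['frame'],cv2.COLOR_BGR2GRAY)
m=((g<60)*255).astype('uint8');n,l,st,c=cv2.connectedComponentsWithStats(m[150:245,255:320])
print([(s+np.array([255,150,0,0,0]),k) for s,k in zip(st,c) if s[4]>50])
for u,v in[(289.5,212)]: print('grip top',onz(w,u,v,103))
for u,v in[(268.5,157),(307.5,157),(268.5,229),(307.5,229)]: print('hold',onz(w,u,v,40))
h=p['position'];import math
a=math.radians(18.5);print('TCP fwd of cam',h-np.array(w['T'])[:3,3])
cv2.imwrite('pics/e.png',cv2.resize(w['frame'][130:250,210:370],None,fx=5,fy=5,interpolation=cv2.INTER_CUBIC))
E
```

```text
[453.75 249.91 201.39] [-0.16  0.99 -0.   -0.  ]
[376.47 226.34 342.9 ] [376.54 224.61 343.49] 2.7741978458049887
[(array([ 255,  150,   65,   95, 4650]), array([30.86, 48.61])), (array([ 270,  152,   40,   83, 1523]), array([35.54, 42.03]))]
grip top [451.39 256.42 103.  ]
hold [425.53 228.25  40.  ]
hold [413.87 263.11  40.  ]
hold [494.92 250.48  40.  ]
hold [482.41 287.94  40.  ]
TCP fwd of cam [  77.21   25.3  -142.1 ]
```

View pics/e.png

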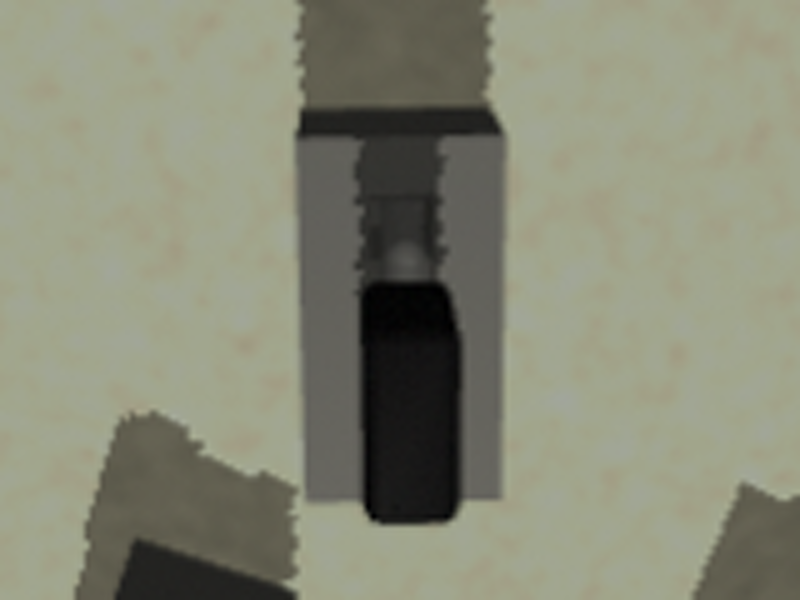

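```bash
python3 - <<'E'
from h import *
from bench import arm
from scipy.spatial.transform import Rotation as R
np.set_printoptions(precision=2,suppress=True)
d=load();w=d['wrist'];S=d['scene'];D=d['side']
f=lambda x,y:(w,210+x/5-.4,130+y/5-.4)
g=onz(*f(412,428),103);print('grip top',g)
c=[onz(*f(*p),40) for p in[(298,135),(504,135),(306,500),(502,500)]];print('hold',np.mean(c,0),c)
s=arm.read_state();r=R.from_quat(s['ee_rot']);print(s['position'],r.apply([1,0,0]))
for t in (g,np.mean(c,0),(456.3,253.5,0)): print(r.inv().apply(np.array(t)-s['position']))
for t in range(4):
  print(arm.read_state()['position'])
E
```

```text
grip top [453.29 259.16 103.  ]
hold [453.66 259.45  40.  ] [array([424.96, 228.76,  40.  ]), array([412.64, 265.57,  40.  ]), array([494.8 , 252.89,  40.  ]), array([482.22, 290.57,  40.  ])]
[453.75 249.91 201.39] [-0.95 -0.32  0.  ]
[-2.51  8.92 98.39]
[ -2.96   9.08 161.39]
[ -3.6    2.61 201.39]
[453.75 249.91 201.39]
[453.75 249.91 201.39]
[453.75 249.91 201.39]
[453.75 249.91 201.39]
```

The wrist and fixed cameras disagree by about 6 mm in y. I'll check both against the visible fingertips in the fixed views.

```bash
python3 - <<'E'
from h import *
d=load();out=[]
for n,(x,y,W,H) in{'scene':(260,50,133,150),'side':(180,50,133,150)}.items():
    f=cv2.resize(d[n]['frame'][y:y+H,x:x+W],None,fx=3,fy=4,interpolation=cv2.INTER_CUBIC)
    f=cv2.convertScaleAbs(f,alpha=1.6,beta=25)
    for X,c in[((453.75,249.9,201.4),(0,255,0)),((456.3,253.5,103),(0,0,255)),((453.3,259.3,103),(255,0,0))]:
        u,v=proj(d[n],X);cv2.drawMarker(f,(round((u-x+.5)*3),round((v-y+.5)*4)),c,cv2.MARKER_CROSS,14,1)
        print(n,X,u,v)
    out.append(f)
cv2.imwrite('pics/f.png',np.hstack(out))
E
```

```text
scene (453.75, 249.9, 201.4) 335.01275789498925 89.95836902492113
scene (456.3, 253.5, 103) 330.86578731243077 122.24413412536069
scene (453.3, 259.3, 103) 331.3621833566658 120.08280851556664
side (453.75, 249.9, 201.4) 225.21813620319895 99.0009355690035
side (456.3, 253.5, 103) 227.8437259214035 148.7992466976262
side (453.3, 259.3, 103) 225.3333088068208 147.82271952062075
```

View pics/f.png

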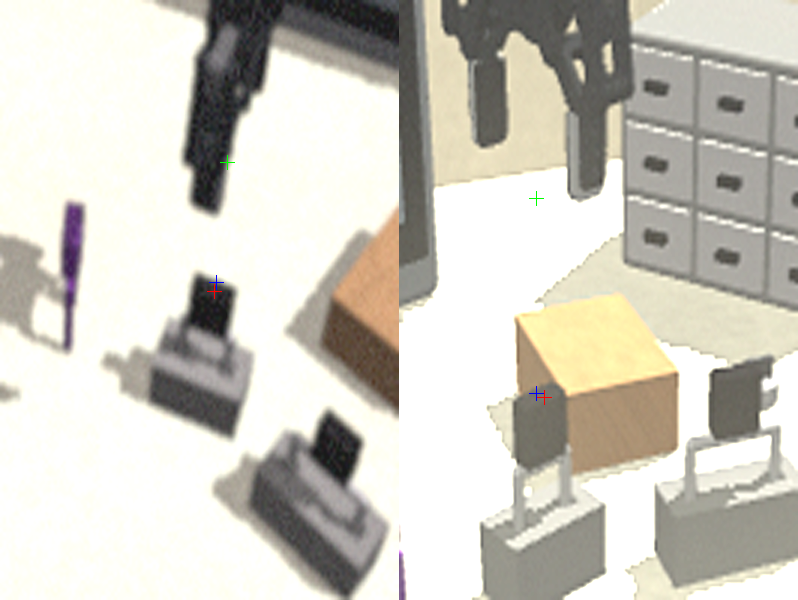

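The fingertips in both views match the reported TCP. The grip lies between the two estimates, about +6 mm in tool y. I'll descend with the fingers open, close in part, and feel for centring.

servo_tool:
  commands:
    - [[0, -0.003, 0.006, 0.015, 0, 0, 0], [0, 0, 0, 0.025, 0, 0, 0], [0, 0, 0, 0.025, 0, 0, 0], [0, 0, 0, 0.025, 0, 0, 0], [0, 0, 0, 0.02, 0, 0, 0], [0, 0, 0, 0.01, 0, 0, 0], [80, 0, 0, 0.01, 0, 0, 0], [120, 0, 0, 0, 0, 0, 0], [140, 0, 0, 0, 0, 0, 0], [140, 0, 0, 0, 0, 0, 0]]

```text
clock: 3.45
position: [455.6, 258.1, 72.5]
ee_rot: [-0.161, 0.987, 0.001, 0.001]
contact_force: [-0.0, 0.7, 0.3]
gripper_width: 39.5
grasp_force: 0.0
```

```bash
python3 - <<'E'
from h import *
from bench import arm
d=snap();s=arm.read_state();print({k:np.round(s[k],2) for k in('clock','position','contact_force','gripper_width')})
cv2.imwrite('pics/g.png',cv2.convertScaleAbs(cv2.resize(d['wrist']['frame'][180:420,120:440],None,fx=2.5,fy=2.5,interpolation=cv2.INTER_CUBIC),alpha=1.8,beta=20))
E
```

```text
{'clock': np.float64(3.6), 'position': array([455.32, 258.12,  72.41]), 'contact_force': array([-0.75, -0.34, -0.29]), 'gripper_width': np.float64(38.5)}
```

View pics/g.png

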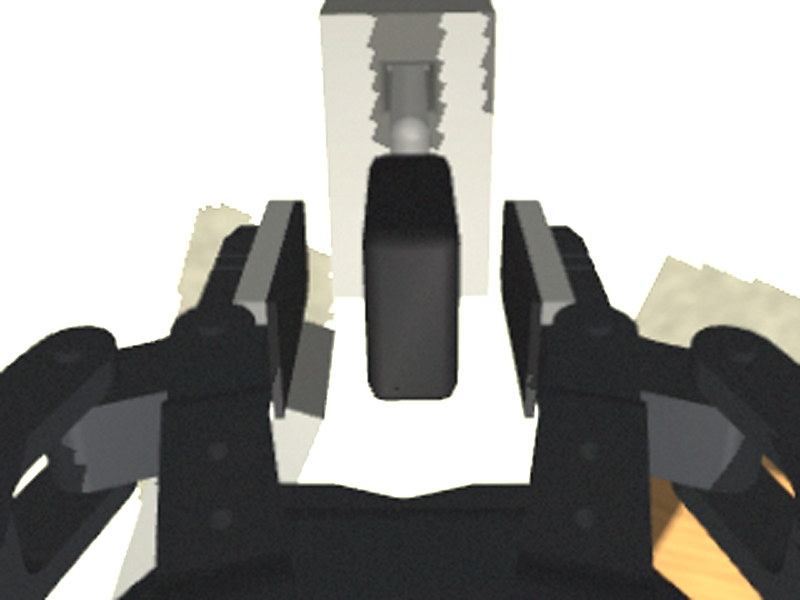

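The clamp's grip sits about 1.5 mm toward +y (412 against the pad midpoint of 404) and 2 mm toward +x. I'll shift and close.

servo_tool:
  commands:
    - [[140, 0.002, 0.0015, 0.002, 0, 0, 0], [160, 0, 0, 0, 0, 0, 0], [185, 0, 0, 0, 0, 0, 0], [190, 0, 0, 0, 0, 0, 0], [195, 0, 0, 0, 0, 0, 0], [200, 0, 0, 0, 0, 0, 0], [205, 0, 0, 0, 0, 0, 0], [210, 0, 0, 0, 0, 0, 0]]

```text
clock: 4.27
position: [452.5, 258.4, 69.4]
ee_rot: [-0.161, 0.987, 0.0, 0.0]
contact_force: [-0.8, -0.5, -0.1]
gripper_width: 15.6
grasp_force: 27.3
```

servo_tool:
  commands:
    - [[255, 0, 0, 0, 0, 0, 0], [255, 0, 0, 0, 0, 0, 0], [255, 0, 0, 0, 0, 0, 0], [255, 0, 0, 0, 0, 0, 0], [255, 0, 0, -0.003, 0, 0, 0], [255, 0, 0, -0.005, 0, 0, 0], [255, 0, 0, -0.01, 0, 0, 0], [255, 0, 0, -0.012, 0, 0, 0]]

```text
clock: 4.93
position: [452.0, 258.0, 99.4]
ee_rot: [-0.161, 0.987, -0.001, -0.001]
contact_force: [0.0, 0.8, -1.5]
gripper_width: 15.1
grasp_force: 58.4
```

servo_tool:
  commands:
    - [[255, 0, 0, -0.02, 0, 0, 0], [255, 0, 0, -0.03, 0, 0, 0], [255, 0, 0, -0.03, 0, 0, 0], [255, 0, -0.01, -0.02, 0, 0, 0], [255, 0.006, -0.025, 0, 0, 0, 0], [255, 0.006, -0.03, 0, 0, 0, 0], [255, 0.006, -0.03, 0, 0, 0, 0], [255, 0.006, -0.03, 0, 0, 0, 0], [255, 0.006, -0.03, 0, 0, 0, 0], [255, 0.006, -0.03, 0, 0, 0, 0]]

```text
clock: 5.77
position: [476.7, 70.1, 200.2]
ee_rot: [-0.161, 0.987, 0.0, 0.0]
contact_force: [1.1, 0.1, -1.6]
gripper_width: 14.8
grasp_force: 58.5
```

servo_tool:
  commands:
    - [[255, 0.006, -0.03, 0, 0, 0, 0], [255, 0.006, -0.03, 0, 0, 0, 0], [255, 0.006, -0.03, 0, 0, 0, 0], [255, 0.006, -0.03, 0, 0, 0, 0], [255, 0.006, -0.03, 0, 0, 0, 0], [255, 0.005, -0.03, 0, 0, 0, 0], [255, 0, -0.03, 0, 0, 0, 4], [255, 0, -0.015, 0, 0, 0, 5], [255, 0, 0, 0, 0, 0, 5], [255, 0, 0, 0, 0, 0, 3.5]]

```text
clock: 6.6
position: [513.9, -154.5, 199.6]
ee_rot: [-0.005, 1.0, 0.0, -0.0]
contact_force: [-0.4, -0.3, -1.9]
gripper_width: 15.0
grasp_force: 58.8
```

servo_tool:
  commands:
    - [[255, 0, 0, 0, 0, 0, 0], [255, 0, 0, 0, 0, 0, 0], [255, 0, 0, 0, 0, 0, 0]]

```text
clock: 6.85
position: [514.0, -153.1, 199.7]
ee_rot: [-0.01, 1.0, 0.0, 0.0]
contact_force: [-0.4, 0.1, -1.7]
gripper_width: 15.4
grasp_force: 58.7
```

```bash
python3 - <<'E'
from h import *
from bench import arm
from scipy.spatial.transform import Rotation as R
np.set_printoptions(precision=2,suppress=True)
d=snap();w=d['wrist'];s=arm.read_state();print(s['clock'],s['position'],s['contact_force'],R.from_quat(s['ee_rot']).as_matrix(),np.array(w['T']))
X=[(496,-202,45),(534,-202,45),(515,-202,75)]
P=[proj(w,q) for q in X];print(P)
u=int(P[2][0]);v=int(P[2][1])
x0=min(max(u-80,0),400);y0=min(max(v-60,0),300);print(x0,y0)
cv2.imwrite('pics/h.png',cv2.convertScaleAbs(cv2.resize(w['frame'][y0:y0+120,x0:x0+160],None,fx=5,fy=5,interpolation=cv2.INTER_CUBIC),alpha=1.3,beta=10))
E
```

```text
7.0 [ 514.13 -152.97  199.52] [-0.95 -0.44 -2.12] [[-1.   -0.02  0.  ]
 [-0.02  1.    0.  ]
 [-0.    0.   -1.  ]] [[  -0.02   -0.95   -0.32  432.74]
 [   1.     -0.02   -0.01 -154.32]
 [   0.     -0.32    0.95  341.77]
 [   0.      0.      0.      1.  ]]
[(np.float64(228.99111434341333), np.float64(173.59630030119752)), (np.float64(230.2098063451562), np.float64(211.9926901974892)), (np.float64(224.35188488305738), np.float64(202.31964510639017))]
144 142
```

View pics/h.png

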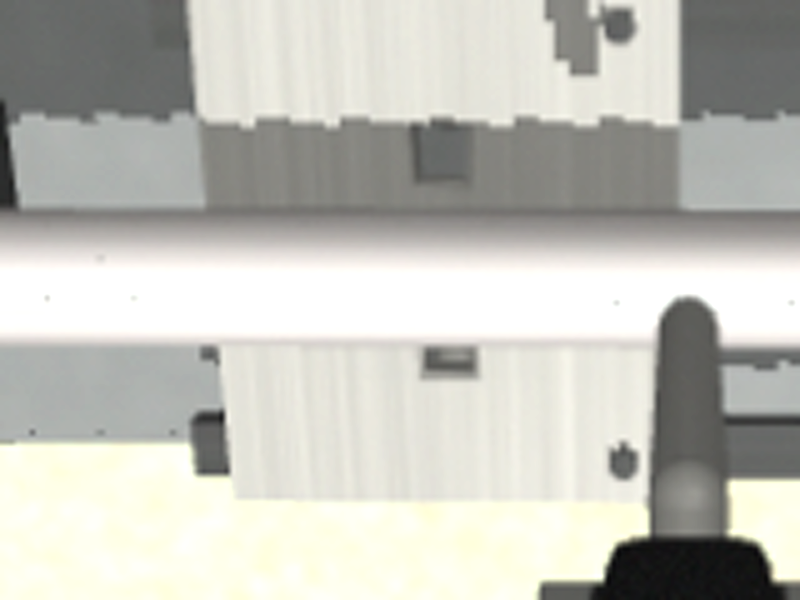

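The picture shows the near slot centred at (443,151), the far slot at (451, lower edge 377), the tube edges at y 210 and 342, and the clamp's leg tip at (688,297).

```bash
python3 - <<'E'
from h import *
from bench import arm
np.set_printoptions(precision=2,suppress=True)
d=load();w=d['wrist']
f=lambda x,y:(w,144+x/5-.4,142+y/5-.4)
n=onz(*f(443,151),45);F=onz(*f(451,377),45);print('near slot',n,'far slot outer edge',F)
print('near edges',onz(*f(443,120),45),onz(*f(443,182),45))
print('plate corners',[onz(*f(*p),45) for p in[(680,10),(235,498),(220,350),(205,200)]])
print('leg tip',onz(*f(688,297),199.5-61.4),'top', onz(*f(690,500),199.5-50+24))
# tube silhouette -> axis, fit x at y of slots
T=np.array(w['T']);c=T[:3,3]
for col in(20,443,780):
    a=[]
    for row in(210,342):
        o,dd=ray(*f(col,row));a.append(np.degrees(np.arctan2(dd[0],-dd[2])))
    m=np.radians(np.mean(a));print('tube x',col,c[0]+np.tan(m)*(c[2]-62.5),onz(*f(col,276),62.5)[1],'halfang',(a[0]-a[1])/2,np.degrees(np.arcsin(12.5/np.hypot(c[2]-62.5,np.tan(m)*(c[2]-62.5)))))
E
```

```text
near slot [ 494.24 -198.94   45.  ] far slot outer edge [ 539.11 -198.64   45.  ]
near edges [ 488.38 -198.78   45.  ] [ 500.17 -199.1    45.  ]
plate corners [array([ 467.38, -155.05,   45.  ]), array([ 565.88, -243.07,   45.  ]), array([ 534.39, -243.77,   45.  ]), array([ 504.39, -244.48,   45.  ])]
leg tip [ 493.93 -153.11  138.1 ] top [ 507.4  -152.63  173.5 ]
tube x 20 514.8889661250178 -274.27462014377426 halfang -2.361378435921675 2.461072421904802
tube x 443 513.5292227029229 -196.94273117008012 halfang -2.344586196076662 2.464297883010726
tube x 780 512.387900149922 -136.1519156807882 halfang -2.344302093875136 2.4669732602379195
```

servo_tool:
  commands:
    - [[255, 0.0027, -0.016, 0, 0, 0, 0], [255, 0, -0.02, 0, 0, 0, 0], [255, 0, -0.01, 0.01, 0, 0, 0], [255, 0, 0, 0.02, 0, 0, 0], [255, 0, 0, 0.015, 0, 0, 0], [255, 0, 0, 0.01, 0, 0, 0], [255, 0, 0, 0, 0, 0, 0], [255, 0, 0, 0, 0, 0, 0]]

```text
clock: 7.67
position: [512.2, -199.2, 143.8]
ee_rot: [-0.009, 1.0, -0.0, -0.001]
contact_force: [0.1, -0.7, -1.3]
gripper_width: 15.2
grasp_force: 58.9
```

```bash
python3 - <<'E'
from bench import arm
import numpy as np
s=arm.read_state();print(s['clock'],s['position'],s['contact_force'],s['wrist_torque'],s['ee_rot'])
E
```

```text
7.6667 [ 512.18357809 -199.22783633  143.81033382] [ 0.05227967 -0.69552158 -1.3309152 ] [ 0.05014409 -0.00780824  0.00271044] [-8.98643380e-03  9.99959399e-01 -1.14528296e-04 -6.57173957e-04]
```

Next I lower past the tube top to just above the plate.

servo_tool:
  commands:
    - [[255, 0, 0, 0.004, 0, 0, 0], [255, 0, 0, 0.004, 0, 0, 0], [255, 0, 0, 0.004, 0, 0, 0], [255, 0, 0, 0.004, 0, 0, 0], [255, 0, 0, 0.004, 0, 0, 0], [255, 0, 0, 0.004, 0, 0, 0], [255, 0, 0, 0.004, 0, 0, 0], [255, 0, 0, 0.002, 0, 0, 0], [255, 0, 0, 0, 0, 0, 0], [255, 0, 0, 0, 0, 0, 0]]

```text
clock: 8.5
position: [512.3, -199.3, 114.2]
ee_rot: [-0.009, 1.0, -0.0, -0.0]
contact_force: [-0.2, 0.8, -2.2]
gripper_width: 15.2
grasp_force: 58.9
```

servo_tool:
  commands:
    - [[255, 0, 0, 0.003, 0, 0, 0], [255, 0, 0, 0.002, 0, 0, 0], [255, 0, 0, 0.001, 0, 0, 0], [255, 0, 0, 0.001, 0, 0, 0], [255, 0, 0, 0.001, 0, 0, 0], [255, 0, 0, 0.001, 0, 0, 0], [255, 0, 0, 0.001, 0, 0, 0], [255, 0, 0, 0, 0, 0, 0]]

```text
clock: 9.17
position: [512.1, -199.3, 104.1]
ee_rot: [-0.009, 1.0, 0.0, -0.0]
contact_force: [-0.1, -0.0, -1.4]
gripper_width: 15.5
grasp_force: 58.9
```

servo_tool:
  commands:
    - [[255, 0, 0, 0.001, 0, 0, 0], [255, 0, 0, 0.001, 0, 0, 0], [255, 0, 0, 0.001, 0, 0, 0], [255, 0, 0, 0, 0, 0, 0]]

```text
clock: 9.5
position: [512.1, -199.2, 101.1]
ee_rot: [-0.009, 1.0, 0.0, -0.0]
contact_force: [0.3, 0.3, -2.3]
gripper_width: 15.1
grasp_force: 58.9
```

Both legs are in the slots with no contact force, so I continue toward the catches.

servo_tool:
  commands:
    - [[255, 0, 0, 0.001, 0, 0, 0], [255, 0, 0, 0.001, 0, 0, 0], [255, 0, 0, 0.001, 0, 0, 0], [255, 0, 0, 0.001, 0, 0, 0], [255, 0, 0, 0.001, 0, 0, 0], [255, 0, 0, 0.001, 0, 0, 0], [255, 0, 0, 0, 0, 0, 0]]

```text
clock: 10.08
position: [512.3, -199.3, 95.1]
ee_rot: [-0.009, 1.0, 0.0, -0.0]
contact_force: [1.0, 0.3, -2.2]
gripper_width: 15.2
grasp_force: 58.9
```

servo_tool:
  commands:
    - [[255, 0, 0, 0.001, 0, 0, 0], [255, 0, 0, 0.001, 0, 0, 0], [255, 0, 0, 0.001, 0, 0, 0], [255, 0, 0, 0.001, 0, 0, 0], [255, 0, 0, 0, 0, 0, 0]]

```text
clock: 10.5
position: [512.4, -199.6, 92.5]
ee_rot: [-0.009, 1.0, -0.0, 0.0]
contact_force: [-2.0, -0.4, 4.6]
gripper_width: 15.1
grasp_force: 59.9
```

servo_tool:
  commands:
    - [[255, 0, 0, 0.001, 0, 0, 0], [255, 0, 0, 0.001, 0, 0, 0], [255, 0, 0, 0, 0, 0, 0]]

```text
clock: 10.75
position: [512.5, -199.6, 90.2]
ee_rot: [-0.009, 1.0, -0.0, 0.0]
contact_force: [-1.5, -0.9, 2.2]
gripper_width: 15.1
grasp_force: 59.5
```

servo_tool:
  commands:
    - [[255, 0, 0, 0.001, 0, 0, 0], [255, 0, 0, 0.001, 0, 0, 0], [255, 0, 0, 0.001, 0, 0, 0], [255, 0, 0, 0.001, 0, 0, 0], [255, 0, 0, 0.001, 0, 0, 0], [255, 0, 0, 0, 0, 0, 0]]

```text
clock: 11.25
position: [512.5, -199.6, 84.9]
ee_rot: [-0.009, 1.0, -0.0, 0.0]
contact_force: [-0.1, -1.5, 1.7]
gripper_width: 15.7
grasp_force: 59.5
```

servo_tool:
  commands:
    - [[255, 0, 0, 0.001, 0, 0, 0], [255, 0, 0, 0.001, 0, 0, 0], [255, 0, 0, 0, 0, 0, 0]]

```text
clock: 11.5
position: [512.6, -199.6, 82.9]
ee_rot: [-0.009, 1.0, -0.0, 0.0]
contact_force: [-0.7, -0.2, 3.4]
gripper_width: 14.9
grasp_force: 59.8
```

servo_tool:
  commands:
    - [[255, 0, 0, 0.0005, 0, 0, 0], [255, 0, 0, 0.0005, 0, 0, 0], [255, 0, 0, 0, 0, 0, 0]]

```text
clock: 11.75
position: [512.5, -199.5, 81.9]
ee_rot: [-0.009, 1.0, -0.0, 0.0]
contact_force: [-2.0, -1.3, 4.2]
gripper_width: 15.1
grasp_force: 59.9
```

servo_tool:
  commands:
    - [[255, 0, 0, 0.0005, 0, 0, 0], [255, 0, 0, 0.0005, 0, 0, 0], [255, 0, 0, 0, 0, 0, 0]]

```text
clock: 12.0
position: [512.6, -199.5, 81.1]
ee_rot: [-0.009, 1.0, -0.0, 0.0]
contact_force: [-1.3, -1.2, 7.5]
gripper_width: 15.1
grasp_force: 60.4
```

servo_tool:
  commands:
    - [[255, 0, 0, 0.0005, 0, 0, 0], [255, 0, 0, 0.0005, 0, 0, 0], [255, 0, 0, 0, 0, 0, 0]]

```text
clock: 12.25
position: [512.7, -199.5, 80.9]
ee_rot: [-0.009, 1.0, -0.0, 0.001]
contact_force: [-3.3, 0.0, 11.7]
gripper_width: 15.0
grasp_force: 61.1
```

servo_tool:
  commands:
    - [[255, 0, 0, 0.0007, 0, 0, 0], [255, 0, 0, 0.0008, 0, 0, 0], [255, 0, 0, 0, 0, 0, 0]]

```text
clock: 12.5
position: [512.8, -199.6, 80.6]
ee_rot: [-0.009, 1.0, -0.001, 0.001]
contact_force: [-5.2, 1.7, 18.3]
gripper_width: 15.1
grasp_force: 61.9
```

servo_tool:
  commands:
    - [[255, 0, 0, 0.0008, 0, 0, 0], [255, 0, 0, 0.0008, 0, 0, 0], [255, 0, 0, 0, 0, 0, 0], [255, 0, 0, 0, 0, 0, 0]]

```text
clock: 12.83
position: [512.8, -199.6, 80.5]
ee_rot: [-0.01, 1.0, -0.001, 0.001]
contact_force: [-8.4, 3.8, 25.5]
gripper_width: 15.1
grasp_force: 63.2
```

The clamp is firmly seated. I relieve the pressure and open.

servo_tool:
  commands:
    - [[255, 0, 0, -0.002, 0, 0, 0], [255, 0, 0, -0.0013, 0, 0, 0], [255, 0, 0, 0, 0, 0, 0], [190, 0, 0, 0, 0, 0, 0], [150, 0, 0, 0, 0, 0, 0], [100, 0, 0, 0, 0, 0, 0], [100, 0, 0, 0, 0, 0, 0], [100, 0, 0, 0, 0, 0, 0]]

```text
clock: 13.5
position: [512.2, -199.2, 79.0]
ee_rot: [-0.009, 1.0, 0.0, -0.0]
contact_force: [-1.5, -0.3, 0.8]
gripper_width: 51.9
grasp_force: 0.0
```

servo_tool:
  commands:
    - [[100, 0, 0, -0.01, 0, 0, 0], [60, 0, 0, -0.02, 0, 0, 0], [0, 0, 0, -0.03, 0, 0, 0], [0, 0, 0, -0.035, 0, 0, 0], [0, 0, 0, -0.035, 0, 0, 0], [0, 0, 0, 0, 0, 0, 0], [0, 0, 0, 0, 0, 0, 0], [0, 0, 0, 0, 0, 0, 0]]

```text
clock: 14.17
position: [511.8, -199.1, 209.7]
ee_rot: [-0.009, 1.0, 0.0, 0.0]
contact_force: [0.1, 0.7, -0.9]
gripper_width: 85.5
grasp_force: 0.0
```

```bash
python3 - <<'E'
from h import *
from bench import arm
np.set_printoptions(precision=1,suppress=True)
old=load();d=snap();s=arm.read_state();print(s['clock'],s['position'],s['contact_force'])
# expected grip silhouette (z 81..115) vs dark blob in side/scene near it
for n in('side','scene'):
    c=d[n];f=cv2.cvtColor(c['frame'],cv2.COLOR_BGR2GRAY)
    a=cv2.absdiff(f,cv2.cvtColor(old[n]['frame'],cv2.COLOR_BGR2GRAY))
    P=np.array([proj(c,(514.5+dx,-201+dy,98+dz)) for dx in(-17,17) for dy in(-8,8) for dz in(-17,17)])
    x0,y0=P.min(0).astype(int)-12;x1,y1=P.max(0).astype(int)+12
    t=80 if n=='side' else 60
    m=(f[y0:y1,x0:x1]<t).astype('uint8');k,l,st,ce=cv2.connectedComponentsWithStats(m)
    print(n,'expected box',P.min(0),P.max(0));print([(st[i]+np.array([x0,y0,0,0,0])).tolist() for i in range(1,k) if st[i][4]>40])
E
```

```text
14.3167 [ 511.4 -199.2  208.2] [-0.1  0.6 -0.1]
side expected box [376.6 274.8] [411.2 311.1]
[[374, 277, 35, 33, 740]]
scene expected box [187.7 277.7] [210.9 302.5]
[[190, 281, 20, 21, 208]]
```

```bash
python3 -c "
from bench import ticket
print(ticket.job_done())"
```

```text
the job is handed in; nothing more can be done
None
```

The narrow U-clamp is on the boom tube, both legs through the plate slots and pressed past the catches until its crossbar met the tube (peak force about 26 N); the wide clamp was not touched and the job is handed in at about 14 s.

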